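Change over the folding rests on a leather bench

ROBOT

A 7-joint arm with a two-finger parallel gripper is mounted at the origin on the work surface. World frame = base frame: x ahead of the robot, y to its left, z up, the work surface at z = 0. Lengths are in m, angles in rad, forces in N, time in s.
With the tool pointing down it reaches from about 0.4 to 0.875 m from the base axis. Payload 19.3 kg.
Tool frame: the origin (TCP) lies where the fingers leave the gripper's body, on its centre line; the fingertips stand bot.tip_reach ahead of it and the grasp point (between the pads) lies 54 mm ahead of it (bot.tip_reach is the distance from the TCP to the fingertips, in m); z points along the fingers, y is the line along which they close (so a half turn about z gives the same grasp; the last joint's range is limited). The gripper opens to 85 mm and grips with 20 to 120 N. Pads are 22 mm wide; open, the fingers measure 114 mm over their backs; the gripper's body (76 mm by 85 mm) begins 54 mm behind the grasp point. The pads swing forward as they close: fully open they stand 13 mm farther back than shut.
Start: joints at [-1.21, 0.521, -0.036, 1.599, 0.021, 1.021, -0.113], TCP at [0.261, 0.568, 0.304] pointing down, gripper open.
Joint ranges: [-2.91, 2.91], [-0.3, 2.13], [-1.5, 1.42], [0.17, 2.43], [-1.26, 4.41], [0.16, 1.93], [-2.52, 2.52]. Speed limits (rad/s): [1.89, 1.89, 2.39, 2.39, 3.01, 3.01, 3.01].

INTERFACE

Orientations are given as [roll, pitch, yaw] about the fixed x, y, z axes, in that order (R = Rz(yaw) Ry(pitch) Rx(roll)).
In Python, from workcell import bot gives the robot as it stands. The module is installed in compiled form; this text tells all that it offers.
- The arm moves only by the shell command python3 -m jog 'ROWS' [FORCE]. ROWS is JSON, a list that holds one entry, the list of rows, each a list of 7 numbers: the shift along the tool's x, y, z in mm, then the turn, a rotation vector about the tool's x, y, z in rad, then the opening, from 0 (shut) to 1 (fully open). In form: [[[tx, ty, tz, wx, wy, wz, fingers], ...]]. A call has 1 to 5 rows; each row shifts and turns the commanded pose from where the row before left it, along the tool's axes as they then stand; what a row does not reach is not made up. A row lasts 1/10 s, in which the tool goes at most 50 mm and 8.59 degrees, less where a joint would pass 70% of its speed; a pose out of reach is approached as far as the arm can. A call is refused whole if a number of a shift passes 50 or a number of a turn 0.15, either way. A call with a gripper value outside its range is refused whole. The fingers move at their own pace and stop on an object; FORCE is the grip in N (left out, the last holds). Time passes only in rows, so rows that do not move let the fingers close. It gives the time, the measured TCP pose, the force, the opening and the grip force at its end, in the units of the state.
- bot.observe(): the state, without advancing time (a new reading comes with each control period).
- bot.grab_frame(name): name is "scene" or "top" or "wrist"; returns a dict with "img" (480x640x3 uint8, red, green, blue), "intrinsics" (3x3 intrinsics, pixels), "k1" (the pictures are not rectified: a ray, as slopes to the right and down, at radius r is drawn at 1 + k1 r^2 times it, then the intrinsics apply), "R" (3x3) and "t" (3): a world point X has camera coordinates R X + t; the wrist camera has in their place "tool_from_camera" (4x4, takes a point from camera to tool coordinates, whose origin is the TCP and whose axes are the flange's). Camera axes: x right, y down, z forward; pixel columns grow to the right and rows downward; lengths in m; the calibration is good to about 2 mm. A picture is of the moment at which its call begins: read the wrist's pose just before it. There is no depth.
- bot.job_done(): hands the job in; it is judged then, once.
Trained networks look in a picture, given as the dict that the camera call returned (one of the last four; its "shot" number tells which), for a name from the list of things; names that differ only in an ending like _2 or _b are one class to them, and where a whole thing is asked for, a point or a joint stands for the part that bears it (a point fixed in the world has none). Each returns a list of dicts, best first, with "conf" (0 to 1); they miss things now and then, are a little off and sometimes report something else, mostly with a low value. They report only what shows in the picture. A call takes as long as a camera call. They do not tell look-alikes from the thing itself.
- bot.trace(query, picture): "region" (480x640 bool, what is visible of it).
- bot.spot_point(query, picture): "xyz" ([x, y, z] in m, in world coordinates, good to about 4 mm: a listed point, or the origin of a listed thing).
The state is a dict: "clock": time; "qpos": joint angles; "qd": joint speeds; "joint_efforts": joint torques, N m; "position": TCP position; "tool_rot": TCP orientation; "force": force on the tool from outside, world axes, zero at the start; "moment": the same for the moment, N m; "grip_width": finger opening in m; "finger_force": force on a finger pad.
Only numpy, scipy, OpenCV 4.12 (cv2) and the standard library are available. Lean on these libraries where they do the work, as an engineer would, in place of code of your own. Each camera call takes 0.05 s, during which the arm holds its last target. There are 200 camera calls.

TASK

The strap work is finished and a wide panel comes next, so change over the two folding work rests on the cutting mat. Fold the narrow rest, which is standing up, down flat, and snap the wide rest, which is folded flat, up until it stands by itself against its stop.

Things in the scene. Friction and masses are not known exactly. Their poses are not given: they have to be found in the camera images.
- wide_rest: Wide folding rest, screwed down: board 130 x 196, 10 thick, with a U-shaped wire bail on steel cheeks (63 high): legs 160 apart, dark round wooden crossbar 174 long, 12 thick. Origin: bench height, below the middle of the hinge axis (axis 35 up, along own y, z up). Crossbar's centre 100 from the axis; folded, it is at own x +100, past the board's edge (x +70), 35 up, nothing under it. Sizes in mm.
- wide_bail (a joint): Wide rest's bail: 0 = folded level along own +x (its start), 1.9 rad = standing, 19 degrees past upright (crossbar at own x -32 mm, 130 mm high); stops at both. Over-centre spring: below about 1 rad it pulls to folded, above to standing; leaving a stop takes about 4 N at the crossbar, falling to nothing half-way. Let go, the bail snaps to the stop on its side.
- narrow_rest: Narrow folding rest, the same but for width: board 130 x 120 mm, legs 84 mm apart, crossbar 98 mm long; same origin, axes, heights, 100 mm reach. The two rests may be on either side. The one-piece wooden thread rack beyond them, with a fat spool on its bar, is no folding rest.
- narrow_bail (a joint): Narrow rest's bail: 0 = folded level along own +x, 1.9 rad = standing (its start), leaning 19 degrees past upright; same stops and over-centre spring as the wide one.
Not all that is in view belongs to the job. Leave any orange look-alike of the narrow_rest alone.

How it is judged:
At the end, for the whole second after the job is handed in: The wide rest stands against its stop (bail angle over 1.75 rad of 1.9), the narrow rest is folded flat (bail angle under 0.15 rad), and both bails are at rest (value of joint wide_bail above 1.75 rad and value of joint narrow_bail below 0.15 rad and velocity of joint wide_bail between -0.2 and 0.2 rad/s and velocity of joint narrow_bail between -0.2 and 0.2 rad/s); the robot touches nothing.
It also fails if it takes over 51 s, if anything falls off the work surface, if the arm or the gripper's body presses on something with over 40 N, if the wrist force passes 120 N, or if a joint passes its speed limit or range.

## Working session

There is one attempt and no reset: what is moved stays moved. The work goes in short steps, Python scripts to look and compute and a shell command to move; the robot and the scene stay as the last step left them, time stands still between calls to the robot, and variables do not carry over. Pictures are saved under pics/ and viewed, at most 10 in all, crops included, and the job is handed in when it is done.

```bash
mkdir -p pics
python3 - <<'E'
from workcell import bot
import cv2,numpy as np
s=bot.observe();print(s['clock'],s['position'],s['tool_rot'],bot.tip_reach)
ims=[]
for c in ['scene','top']:
    p=bot.grab_frame(c);ims.append(p['img'])
    for q in ['wide_rest','narrow_rest','wide_bail','narrow_bail']:
        for r in bot.spot_point(q,p) if 'rest' in q else []: print(c,q,r['conf'],np.round(r['xyz'],3))
        for r in bot.trace(q,p):
            ys,xs=np.nonzero(r['region']);print(c,q,'trace',r['conf'],xs.min(),xs.max(),ys.min(),ys.max(),len(xs))
    print(c,p['intrinsics'].tolist() if hasattr(p['intrinsics'],'tolist') else p['intrinsics'],p['k1'],np.round(p['R'],3).tolist(),np.round(p['t'],3).tolist())
    cv2.imwrite(f'pics/{c}.png',p['img'][:,:,::-1])
E
```

```text
0.0 [0.26092542 0.56764298 0.30330624] [-3.14042463e+00  1.17341763e-04  2.71082577e+00] 0.0726
scene wide_rest 0.84 [ 0.519 -0.204  0.   ]
scene wide_rest trace 0.81 195 327 311 421 8868
scene narrow_rest 0.78 [0.428 0.201 0.005]
scene narrow_rest 0.65 [ 0.384  0.43  -0.   ]
scene narrow_rest trace 0.94 342 399 131 173 1503
scene narrow_rest trace 0.67 305 375 147 233 2634
scene wide_bail trace 0.73 206 328 327 422 1359
scene narrow_bail trace 0.9 352 400 142 170 243
scene narrow_bail trace 0.84 310 356 146 205 542
scene [[459.0814229540394, 0.0, 324.1826763507343], [0.0, 459.0814229540394, 228.53541538678888], [0.0, 0.0, 1.0]] -0.11020674946111808 [[0.838, 0.546, -0.018], [0.362, -0.579, -0.731], [-0.409, 0.606, -0.683]] [-0.438, -0.084, 1.12]
top wide_rest 0.82 [ 0.52  -0.208  0.004]
top wide_rest trace 0.63 396 500 154 254 5129
top narrow_rest 0.92 [ 0.435  0.2   -0.002]
top narrow_rest trace 0.93 143 219 230 312 3203
top narrow_rest trace 0.65 239 307 218 287 2846
top narrow_rest trace 0.4 240 289 245 278 393
top wide_bail trace 0.98 416 501 153 229 496
top narrow_bail trace 0.74 239 288 246 277 371
top narrow_bail trace 0.64 159 217 230 288 421
top [[601.0287258365456, 0.0, 320.80370726576876], [0.0, 601.0287258365456, 232.51423502106806], [0.0, 0.0, 1.0]] -0.010187041957842638 [[-0.026, -1.0, -0.003], [-0.998, 0.026, -0.06], [0.06, 0.001, -0.998]] [0.099, 0.477, 1.398]
```

View pics/scene.png

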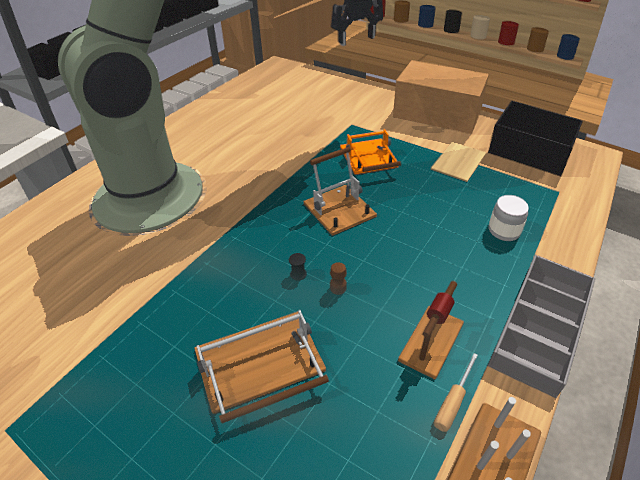

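View pics/top.png

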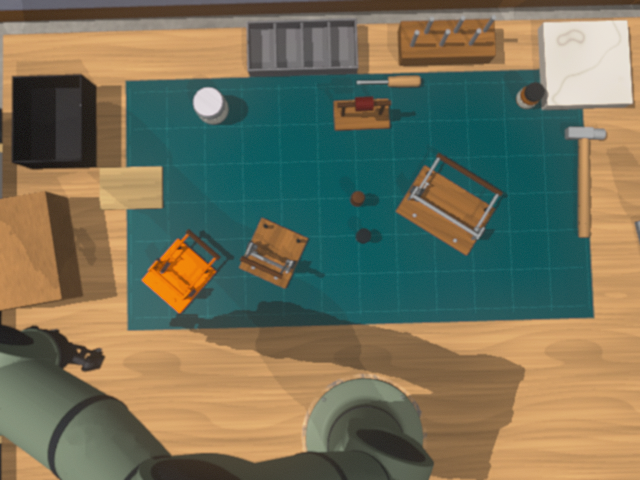

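Candidates in the top view: for the narrow rest, the brown standing one at (272,252) against the orange look-alike at (180,270), so I choose the brown one. For the wide rest, the one at (450,205); the rack with the spool at (362,112) is not a rest. Next I fit the poses and check them in a crop.

```bash
cat > h.py <<'E'
import numpy as np,cv2
def proj(p,X):
    d=np.array([p['k1'],0,0,0],float)
    return cv2.projectPoints(np.asarray(X,float),cv2.Rodrigues(np.array(p['R']))[0],np.array(p['t'],float),np.array(p['intrinsics']),d)[0].reshape(-1,2)
def bail(pose,a,leg,bar):
    x,y,w=pose;c,s=np.cos(w),np.sin(w)
    r=.1;bx,bz=r*np.cos(a),.035+r*np.sin(a)
    P=np.array([[0,-leg/2,.035],[bx,-leg/2,bz],[0,leg/2,.035],[bx,leg/2,bz],[bx,-bar/2,bz],[bx,bar/2,bz]])
    return np.c_[x+c*P[:,0]-s*P[:,1],y+s*P[:,0]+c*P[:,1],P[:,2]]
def board(pose,W):
    x,y,w=pose;c,s=np.cos(w),np.sin(w);P=np.array([[-.06,-W/2],[.07,-W/2],[.07,W/2],[-.06,W/2]])
    return np.c_[x+c*P[:,0]-s*P[:,1],y+s*P[:,0]+c*P[:,1],np.full(4,.01)]
E
python3 - <<'E'
from workcell import bot
from h import *
from scipy.optimize import minimize
ps=[bot.grab_frame(c) for c in('scene','top')]
out=[p['img'][:,:,::-1].copy() for p in ps]
for q,a,leg,bar,W,g in [('wide',0,.16,.174,.196,(.52,-.206,-.52)),('narrow',1.9,.084,.098,.12,(.432,.2,-.37))]:
    M=[]
    for p in ps:
        R=bot.trace(q+'_bail',p); t=proj(p,bail(g,a,leg,bar)).mean(0)
        R=[r['region'] for r in R]; m=min(R,key=lambda m:np.hypot(*(np.argwhere(m).mean(0)[::-1]-t)))
        M.append(cv2.GaussianBlur(m.astype(np.float32),(0,0),3))
    def cost(v):
        e=0
        for p,m in zip(ps,M):
            im=np.zeros((480,640),np.uint8);P=np.round(proj(p,bail(v,a,leg,bar))*16).astype(int)
            for i,j in((0,1),(2,3),(4,5)): cv2.line(im,tuple(map(int,P[i])),tuple(map(int,P[j])),255,4 if i<4 else 6,cv2.LINE_AA,4)
            b=cv2.GaussianBlur(im.astype(np.float32)/255,(0,0),3);e+=1-(b*m).sum()/np.sqrt((b*b).sum()*(m*m).sum())
        return e
    best=min((minimize(cost,g,method='Nelder-Mead',options=dict(initial_simplex=np.array(g)+np.array([[0,0,0],[.015,0,0],[0,.015,0],[0,0,d]]))) for d in(.2,-.2)),key=lambda r:r.fun)
    v=best.x;print(q,v.round(4),best.fun);B=bail(v,a,leg,bar);print('bar centre',B[4:].mean(0).round(4))
    for p,o in zip(ps,out):
        P=np.round(proj(p,B)).astype(int)
        for i,j in((0,1),(2,3),(4,5)): cv2.line(o,tuple(map(int,P[i])),tuple(map(int,P[j])),(255,0,255),1)
        cv2.polylines(o,[np.round(proj(p,board(v,W))).astype(np.int32)],True,(0,255,255),1)
c=np.hstack([out[0][120:440,180:420],out[1][140:300,220:520][:, :].copy().repeat(2,0)[:320].repeat(2,1)[:,:560]])
cv2.imwrite('pics/fit.png',c)
E
```

```text
wide [ 0.5211 -0.2062 -0.5872] 0.037271320819854736
bar centre [ 0.6043 -0.2616  0.035 ]
narrow [ 0.4298  0.2026 -0.4465] 0.13744431734085083
bar centre [0.4007 0.2165 0.1296]
```

View pics/fit.png

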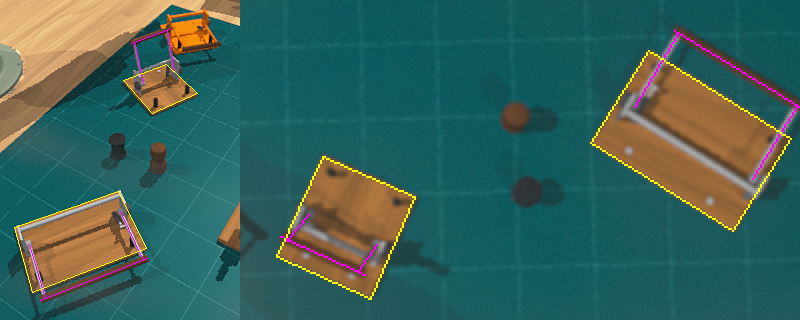

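The fit matches both views: the magenta bails lie on the real ones, and the narrow fit is on the brown rest, not the orange one. I'll push the narrow bail down first, with the fingers closed.

```bash
python3 -m jog '[[[-23,-26,0,0,0,0,0],[-23,-26,0,0,0,0,0],[-23,-26,0,0,0,0,0],[-23,-26,0,0,0,0,0],[-23,-26,0,0,0,0,0]]]'
python3 -m jog '[[[-24,-26,0,0,0,0,0],[-24,-26,0,0,0,0,0],[-24,-26,0,0,0,0,0],[-24,-26,0,0,0,0,0],[-23,-26,0,0,0,0,0]]]'
python3 -m jog '[[[0,0,0,0,0,0,0],[0,0,0,0,0,0,0]]]'
```

```text
clock: 1.5
position: [0.3115, 0.4004, 0.304]
tool_rot: [3.141, 0.0, 2.711]
force: [-0.4, 0.7, -0.2]
grip_width: 0.0121
finger_force: 0.0
clock: 2.0
position: [0.3654, 0.2325, 0.3041]
tool_rot: [3.141, 0.0, 2.711]
force: [0.6, 0.5, -0.5]
grip_width: 0.0
finger_force: 0.0
clock: 2.2
position: [0.3653, 0.2336, 0.3041]
tool_rot: [3.141, 0.0, 2.709]
force: [-1.1, -0.1, 0.6]
grip_width: 0.0003
finger_force: 0.0
```

```bash
python3 -m jog '[[[0,0,30,0,0,0,0],[0,0,32,0,0,0,0],[0,0,32,0,0,0,0],[0,0,32,0,0,0,0],[0,0,0,0,0,0,0]]]'
python3 -m jog '[[[-15,0,0,0,0,0,0],[-15,0,0,0,0,0,0],[-15,0,0,0,0,0,0],[-15,0,0,0,0,0,0],[-15,0,0,0,0,0,0]]]'
python3 -m jog '[[[-15,0,0,0,0,0,0],[-15,0,0,0,0,0,0],[-15,0,0,0,0,0,0],[-15,0,0,0,0,0,0],[-15,0,0,0,0,0,0]]]'
python3 -m jog '[[[0,0,0,0,0,0,0],[0,0,-40,0,0,0,0],[0,0,-40,0,0,0,0],[0,0,-40,0,0,0,0],[0,0,0,0,0,0,1]]]'
python3 - <<'E'
from workcell import bot
import cv2,numpy as np
p=bot.grab_frame('scene');a=p['img'];cv2.imwrite('pics/n1.png',cv2.resize(a[100:280,240:460],None,fx=3,fy=3)[:,:,::-1])
s=bot.observe();print(s['clock'],s['position'])
E
```

```text
clock: 2.7
position: [0.3636, 0.2341, 0.1752]
tool_rot: [-3.137, -0.003, 2.712]
force: [-0.2, 0.4, 0.2]
grip_width: -0.0001
finger_force: 0.0
clock: 3.2
position: [0.4339, 0.2029, 0.1789]
tool_rot: [3.141, 0.0, 2.712]
force: [-3.6, 1.3, -1.6]
grip_width: 0.0
finger_force: 1.6
clock: 3.7
position: [0.5027, 0.1706, 0.1779]
tool_rot: [3.142, 0.0, 2.71]
force: [-0.6, 0.2, 0.3]
grip_width: -0.0002
finger_force: 0.0
clock: 4.2
position: [0.5027, 0.1719, 0.3027]
tool_rot: [3.136, 0.005, 2.711]
force: [0.7, 0.0, -0.6]
grip_width: 0.0134
finger_force: 0.0
4.25 [0.50192959 0.17171057 0.30021713]
```

View pics/n1.png

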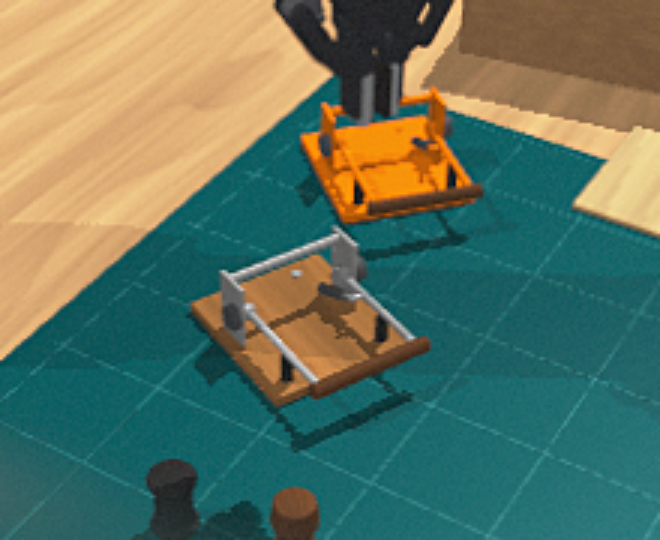

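The narrow bail lies folded, with its crossbar at the +x edge; the crop shows it at (370,370), and the orange one is untouched. Next is the wide rest.

Run:
```python
from workcell import bot
import numpy as np
s=bot.observe();print(s['qpos'],s['position'],s['tool_rot'])
d=(np.array([.6043,-.2616])-s['position'][:2])*1000;y0=s['tool_rot'][2];dy=.984-y0;print(d,dy)
for i in range(13):
    y=y0+dy*i/13;v=d/13
    print(round(v@[np.cos(y),np.sin(y)],1),round(v@[np.sin(y),-np.cos(y)],1),round(-dy/13,3))
```

```text
[-0.47689114  0.37466779  0.04643133  1.85807722 -0.02179157  0.90513617
  0.71991077] [0.50192959 0.17171057 0.30021713] [3.13830443e+00 2.60662398e-03 2.71099167e+00]
[ 102.3704119  -433.31056503] -1.7269916723440173
-21.1 -27.0 0.133
-24.5 -24.0 0.133
-27.4 -20.5 0.133
-29.9 -16.7 0.133
-31.8 -12.6 0.133
-33.2 -8.3 0.133
-34.0 -3.8 0.133
-34.2 0.7 0.133
-33.8 5.3 0.133
-32.8 9.7 0.133
-31.3 14.0 0.133
-29.1 18.0 0.133
-26.5 21.7 0.133
```

```bash
python3 -m jog '[[[-21,-27,0,0,0,0.133,0.5],[-24,-24,0,0,0,0.133,0.5],[-27,-20,0,0,0,0.133,0.5],[-30,-17,0,0,0,0.133,0.5],[-32,-13,0,0,0,0.133,0.5]]]'
python3 -m jog '[[[-33,-8,0,0,0,0.133,0.5],[-34,-4,0,0,0,0.133,0.5],[-34,1,0,0,0,0.133,0.5],[-34,5,0,0,0,0.133,0.5],[-33,10,0,0,0,0.133,0.5]]]'
python3 -m jog '[[[-31,14,0,0,0,0.133,0.5],[-29,18,0,0,0,0.133,0.5],[-26,22,0,0,0,0.133,0.5],[0,0,0,0,0,0,0.5],[0,0,0,0,0,0,0.5]]]'
python3 - <<'E'
from workcell import bot
import numpy as np
s=bot.observe();print(s['qpos'],s['position'],s['tool_rot'],s['grip_width'])
d=(np.array([.6043,-.2616])-s['position'][:2])*1000;y=s['tool_rot'][2]
print(d@[np.cos(y),np.sin(y)],d@[np.sin(y),-np.cos(y)],y-.984)
E
```

```text
clock: 4.75
position: [0.5396, 0.0037, 0.2971]
tool_rot: [-3.14, -0.0, 2.041]
force: [0.0, 1.2, 0.0]
grip_width: 0.0424
finger_force: 0.0
clock: 5.25
position: [0.5789, -0.1627, 0.2969]
tool_rot: [-3.14, 0.0, 1.376]
force: [0.7, 0.1, 0.0]
grip_width: 0.0428
finger_force: 0.0
clock: 5.75
position: [0.6027, -0.2612, 0.2965]
tool_rot: [-3.14, 0.001, 0.981]
force: [-0.7, 0.6, -0.1]
grip_width: 0.0427
finger_force: 0.0
[-0.00615388  0.63924436  0.52547926  1.53489926 -0.34852254  1.06402841
  0.01528124] [ 0.60272684 -0.26117408  0.29651126] [-3.13973392e+00  1.01856096e-03  9.81488186e-01] 0.04268638428580848
0.5202663952429669 1.5445268251878483 -0.0025118142178106595
```

```bash
python3 -m jog '[[[0,0,40,0,0,0,0.5],[0,0,40,0,0,0,0.5],[0,0,40,0,0,0,0.5],[0,0,30,0,0,0,0.5],[0,0,20,0,0,0,0.5]]]'
python3 -m jog '[[[0,1,17,0,0,0,0.5],[0,0,16,0,0,0,0.5],[0,0,0,0,0,0,0.5],[0,0,0,0,0,0,0.5]]]'
python3 - <<'E'
from workcell import bot
import cv2
a=bot.grab_frame('scene')['img'];b=bot.grab_frame('wrist')['img']
cv2.imwrite('pics/w1.png',cv2.hconcat([cv2.resize(a[230:470,150:390],(400,400)),cv2.resize(b,(400,400))])[:,:,::-1])
E
```

```text
clock: 6.25
position: [0.6024, -0.259, 0.1251]
tool_rot: [-3.138, 0.0, 0.984]
force: [-0.4, 0.4, 0.4]
grip_width: 0.0427
finger_force: 0.0
clock: 6.65
position: [0.6042, -0.2615, 0.0953]
tool_rot: [3.141, 0.0, 0.982]
force: [-0.1, -0.0, 0.4]
grip_width: 0.0429
finger_force: 0.0
```

View pics/w1.png

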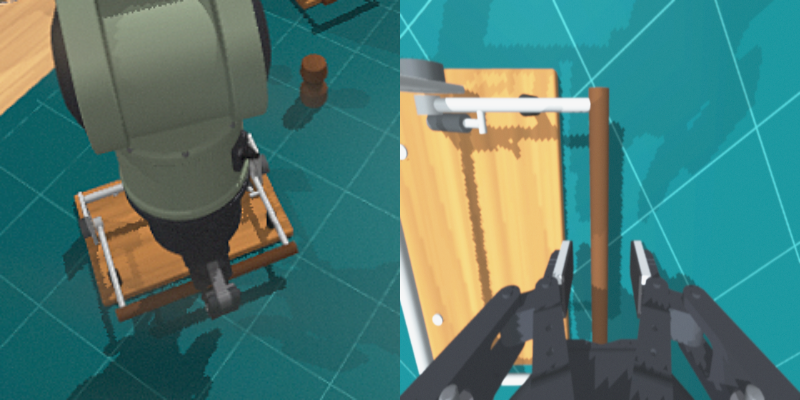

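The bar is centred between the pads (right image, about (600,260)). I'll grip it and carry it along the arc.

```bash
python3 -m jog '[[[0,0,2,0,0,0,0.5],[0,0,0,0,0,0,0],[0,0,0,0,0,0,0],[0,0,0,0,0,0,0],[0,0,0,0,0,0,0]]]' 30
python3 -m jog '[[[0,0,0,0,0,0,0],[0,-1,-15,0,0,0,0],[0,-3.5,-14.7,0,0,0,0],[0,-5.5,-14,0,0,0,0],[0,-7.5,-13,0,0,0,0]]]'
python3 -m jog '[[[0,0,0,0,0,0,0]]]'
```

```text
clock: 7.25
position: [0.6033, -0.2609, 0.0931]
tool_rot: [-3.139, -0.0, 0.982]
force: [-7.0, 4.5, 8.5]
grip_width: 0.0109
finger_force: 29.3
clock: 7.75
position: [0.5894, -0.2517, 0.1513]
tool_rot: [3.14, -0.0, 0.982]
force: [2.0, -0.1, -4.7]
grip_width: 0.0106
finger_force: 29.2
clock: 7.85
position: [0.589, -0.2514, 0.152]
tool_rot: [3.14, -0.001, 0.982]
force: [0.4, -0.8, -5.0]
grip_width: 0.0108
finger_force: 30.3
```

```bash
python3 -m jog '[[[0,-9.3,-11.7,0,0,0,0],[0,-11,-10,0,0,0,0],[0,-12.4,-8.4,0,0,0,0],[0,-13.6,-6.5,0,0,0,0],[0,-14.3,-4.4,0,0,0,0]]]'
python3 -m jog '[[[0,-14.8,-2,0,0,0,0],[0,-15,0,0,0,0,0],[0,-14.8,2.3,0,0,0,0],[0,-4,1,0,0,0,0],[0,0,0,0,0,0,0]]]'
```

```text
clock: 8.35
position: [0.5404, -0.2192, 0.1933]
tool_rot: [3.135, -0.001, 0.981]
force: [2.9, -1.5, 5.3]
grip_width: 0.0104
finger_force: 30.8
clock: 8.85
position: [0.498, -0.1907, 0.1903]
tool_rot: [3.141, -0.001, 0.982]
force: [-5.0, 2.1, 12.7]
grip_width: 0.0103
finger_force: 33.7
```

Still holding. Release, lift straight up, and look.

```bash
python3 -m jog '[[[0,0,0,0,0,0,0.5],[0,0,0,0,0,0,0.5],[0,0,0,0,0,0,0.5],[0,0,-20,0,0,0,0.5],[0,0,-40,0,0,0,0.5]]]'
python3 -m jog '[[[0,0,-40,0,0,0,0.5],[0,40,-20,0,0,0,0.5],[0,45,0,0,0,0,0.5],[0,45,0,0,0,0,0.5],[0,45,0,0,0,0,0.5]]]'
python3 -m jog '[[[0,0,0,0,0,0,0.5],[0,0,0,0,0,0,0.5]]]'
python3 - <<'E'
from workcell import bot
from h import *
im=[]
for c,sl,v in(('scene',np.s_[240:440,170:370],0),('top',np.s_[130:280,380:530],0)):
    p=bot.grab_frame(c);o=p['img'][:,:,::-1].copy()
    P=np.round(proj(p,bail((.5211,-.2062,-.5872),1.9,.16,.174))).astype(int)
    for e in(4,5):cv2.circle(o,tuple(map(int,P[e])),2,(255,0,255),-1)
    im.append(cv2.resize(o[sl],(400,400)))
    if c=='scene': n=cv2.resize(o[110:270,280:440],(400,400))
cv2.imwrite('pics/end.png',cv2.resize(cv2.hconcat(im+[n]),(798,266)))
E
```

```text
clock: 9.35
position: [0.4978, -0.1909, 0.2483]
tool_rot: [-3.138, 0.002, 0.982]
force: [0.5, 0.6, 1.3]
grip_width: 0.0426
finger_force: 0.0
clock: 9.85
position: [0.6457, -0.2891, 0.3096]
tool_rot: [3.141, -0.0, 0.982]
force: [-0.4, 1.0, 0.6]
grip_width: 0.0428
finger_force: 0.0
clock: 10.05
position: [0.644, -0.289, 0.3083]
tool_rot: [-3.141, 0.001, 0.981]
force: [-0.4, 0.8, -0.1]
grip_width: 0.0426
finger_force: 0.0
```

View pics/end.png

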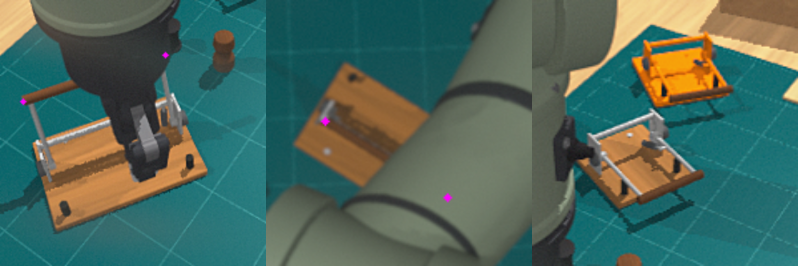

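The wide crossbar's left end sits on the marker predicted for the stop, at (23,100) in the left crop. The narrow rest is still folded, and the arm is clear.

```bash
python3 -c "
from workcell import bot
print(bot.job_done())"
```

```text
the job is handed in; nothing more can be done
None
```

The narrow rest is folded flat, the wide rest stands against its stop, and I handed the job in at about 10 s with the arm clear; the hand-in gave no verdict, so this rests on the last camera pictures.

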